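# Lift the coin tray out of the cash box and hold it level

### The arm

A 6-joint arm with a two-finger parallel gripper is mounted at the origin on the work surface; the furniture and walls round the work are solid. World frame = base frame: x ahead of the robot, y to its left, z up, the work surface at z = 0. Lengths are in m, angles in rad, forces in N, time in s.
With the tool pointing down it reaches from about 0.325 to 0.75 m from the base axis. Payload 7.6 kg.
Tool frame: the origin (TCP) lies at the centre of the arm's flange, where the gripper is bolted on; the fingertips stand 173 mm ahead of it and the grasp point (between the pads) lies 155 mm ahead of it; z points along the fingers, y is the line along which they close (so a half turn about z gives the same grasp; the last joint's range is limited). The gripper opens to 85 mm and grips with 20 to 120 N. Pads are 22 mm wide; open, the fingers measure 114 mm over their backs; the gripper's body (76 mm by 85 mm) begins 54 mm behind the grasp point. The pads swing forward as they close: fully open they stand 13 mm farther back than shut.
Start: joints at [1.179, 0.052, 1.401, -0, 1.689, -0.07], TCP at [0.166, 0.498, 0.405] pointing down, gripper open.
Joint ranges: [-2.9, 2.9], [-0.91, 2.17], [0.12, 2.37], [-1.06, 4.2], [0.26, 2.73], [-2.93, 2.93]. Speed limits (rad/s): [2.57, 2.57, 3.01, 3.14, 3.14, 3.14].

### API

Orientations are given as a unit quaternion [w, x, y, z].
In Python, from station import sensors, optics, r gives the robot as it stands.
- The arm moves only by the shell command python3 -m crank 'ROWS' [OPENING] [FORCE]. ROWS is JSON, a list of rows, each a list of 6 numbers: the shift along the world's x, y, z in m, then the turn, a rotation vector about the world's x, y, z in degrees. In form: [[x, y, z, ax, ay, az], ...]. A call has 1 to 10 rows; each row is the pose to reach, as a shift and turn from the pose commanded when the call began; what a row does not reach only later rows make up. A row lasts 1/12 s, in which the tool goes at most 41.7 mm and 7.16 degrees, less where a joint would pass 70% of its speed; a pose out of reach is approached as far as the arm can. A call with a gripper value outside its range is refused whole. OPENING is the gripper's target within -1 to 1 (fully open at 1, half-way at 0, shut at -1), set as the call begins (- or left out, the last holds). The fingers move at their own pace and stop on an object; FORCE is the grip in N (left out, the last holds). Time passes only in rows, so rows that repeat a pose let the fingers close. It gives the time, the measured TCP pose, the force, the opening and the grip force at its end, in the units of the state.
- sensors.get_state(): the state, without advancing time (a new reading comes with each control period).
- optics.read_camera(name): name is "side" or "top" or "wrist"; returns the picture (384x512x3 uint8, blue, green, red); there is no depth.
- optics.camera_model(name): a dict with "mtx" (3x3 intrinsics, pixels), "origin" and "rotation" of the camera in the world; the wrist camera has in their place "hand_eye" (4x4, takes a point from camera to tool coordinates, whose origin is the TCP and whose axes are the flange's). Camera axes: x right, y down, z forward; pixel columns grow to the right and rows downward; lengths in m; the calibration is good to about 2 mm. A picture is of the moment at which its call begins: read the wrist's pose just before it. camera_model takes no time and is no camera call.
- r.job_done(): hands the job in; it is judged then, once.
The state is a dict: "time": time; "qpos": joint angles; "qvel": joint speeds; "effort": joint torques, N m; "tcp_pos": TCP position; "ee_rot": TCP orientation; "ft_force": force on the tool from outside, world axes, zero at the start; "torque": the same for the moment, N m; "opening": finger opening in m; "finger_force": force on a finger pad.
Only numpy, scipy, OpenCV 4.12 (cv2) and the standard library are available. Lean on these libraries where they do the work, as an engineer would, in place of code of your own. Each camera call takes 0.05 s, during which the arm holds its last target. There are 200 camera calls.

### The job

Push the half-open lid of the cash box right back against its stop, then take the coin tray by its handle with a light grip and lift it straight up out of the box, level, so that nothing in it spills and it is never forced against the box. Finish while holding it: keep it still and level in the air straight above the box, its underside about a hand's breadth (8 cm) over the rim, for three seconds, and do not let go; the bell and the bottle beside the box stay where they are.

Things in the scene. Friction and masses are not known exactly. Their poses are not given: they have to be found in the camera images.
- cash_box: Grey steel cash box, screwed down: 190 mm deep (its x), 250 mm wide (its y), open top, rim 100 mm above the desk, walls 3 mm. Origin: centre of its underside; x points from its front (lock side, towards the robot) to its hinged rear, z up. The coin tray sits inside on two ledges 36 mm above the desk; envelopes lie under it
- lid (a joint): Hinge of the box's lid, rad: 0 shut, 1.95 fully back at its stop (22 degrees past upright). Starts part open, 0.95 to 1.2, hanging over the tray. Stiff: it stays where it is left; 3 to 5 N at its free edge moves it. The lid is a flat 192 x 254 mm panel, 3 mm thick, with a 12 mm skirt turned to the inner side along the free edge and both sides
- lid_hinge (a point): Middle of the lid's hinge line, on the rear top edge of the box (95 mm behind its centre, 100 mm up); the line runs along the box's y; axes as the box's. Left of and behind the box stands a 0.32 m high file stand, and left in front of it a telephone 0.11 m high: pass above them
- lid_edge (a point): Middle of the lid's free edge, at the tip of its inward-turned skirt: 192 mm from the hinge line along the panel and 10 mm to the panel's inner side. Moves with the lid
- coin_tray: Black coin tray, 172 mm (its x) x 232 mm (its y), walls 30 mm high, two rows of six open troughs; 0.19 to 0.26 kg empty; 6 mm of play in the box all round. Origin: centre of its underside, 36 mm above the desk when seated; z up; axes as the box's. Its handle (point tray_handle) tops out 3 mm below the rim; it is thin and dents: grip it with no more than 50 N on a side
- tray_handle (a point): Middle of the tray's aluminium handle: a bar 10 mm thick (tray x), 12 mm high, running along the tray's y, its middle 55 mm above the tray's underside; can be gripped up to 60 mm either side of this point (uprights at 78 mm). The troughs' contents reach at most 30 mm above the tray's underside. Axes as the tray's
- roll_a: Paper-wrapped coin roll lying in a trough, 27 mm diameter x 70 mm, 0.11 to 0.17 kg: with roll_b the heaviest thing in the tray. Which trough it lies in differs from time to time. Origin: underside, middle of its length; lies along its x
- roll_b: A second roll like roll_a, in another trough, 0.11 to 0.17 kg
- roll_c: Shorter coin roll, 25 mm diameter x 48 mm, 0.08 kg, in another trough. Origin: underside, middle
- tray_eraser: White block eraser, 18 x 43 x 12 mm, light, in another trough of the tray. Origin: centre of its underside
- tray_correction_tape: Blue correction-tape dispenser, 22 x 58 x 16 mm, light, in another trough of the tray. Origin: centre of its underside
- water_bottle: Bystander: drinking bottle, 75 mm wide, 255 mm high, standing to the right of the box's rear. Origin: centre of its underside
- desk_bell: Bystander: reception bell, 86 mm wide, 64 mm high, right of the box. Origin: centre of its underside

How it is judged:
On the way, in this order (a step that is already met when the one before it is completed fails the run):
1. the lid is pushed right back (over 1.8 rad) while the tray still sits in the box (value of joint lid above 1.8 rad and z of coin_tray in the frame of cash_box below 0.045 m), for 0.2 s.
2. the tray is held by the fingers straight above the box, still and level, its underside 4 to 13 cm over the rim, for two seconds (z of coin_tray in the frame of cash_box between 0.14 and 0.23 m and horizontal distance between coin_tray and cash_box below 0.06 m and angle between coin_tray's own z axis and vertical below 0.09 rad and linear speed of coin_tray below 0.03 m/s and angular speed of coin_tray below 0.15 rad/s and contact force between the fingers and coin_tray above 1 N and contact force between coin_tray and cash_box below 0.1 N), for 2 s.
At the end, for the whole second after the job is handed in: Fingers hold the tray, touching neither box nor lid: underside 40 to 130 mm over the rim, centre within 60 mm of the box's centre seen from above, tilt under 0.09 rad, slower than 0.03 m/s and 0.15 rad/s; all five things lie in it; lid open beyond 1.8 rad (all of step 2 and value of joint lid above 1.8 rad and x of roll_a in the frame of coin_tray between -0.083 and 0.083 m and y of roll_a in the frame of coin_tray between -0.113 and 0.113 m and z of roll_a in the frame of coin_tray between -0.01 and 0.025 m and x of roll_b in the frame of coin_tray between -0.083 and 0.083 m and y of roll_b in the frame of coin_tray between -0.113 and 0.113 m and z of roll_b in the frame of coin_tray between -0.01 and 0.025 m and x of roll_c in the frame of coin_tray between -0.083 and 0.083 m and y of roll_c in the frame of coin_tray between -0.113 and 0.113 m and z of roll_c in the frame of coin_tray between -0.01 and 0.025 m and x of tray_eraser in the frame of coin_tray between -0.083 and 0.083 m and y of tray_eraser in the frame of coin_tray between -0.113 and 0.113 m and z of tray_eraser in the frame of coin_tray between -0.01 and 0.025 m and x of tray_correction_tape in the frame of coin_tray between -0.083 and 0.083 m and y of tray_correction_tape in the frame of coin_tray between -0.113 and 0.113 m and z of tray_correction_tape in the frame of coin_tray between -0.01 and 0.025 m); the arm keeps its last pose, push and grip.
It fails at once if the tray is gripped too hard (over 120 N, both sides together) (contact force between the fingers and coin_tray above 120 N).
It fails at once if while being drawn out the tray is forced against the box or the lid (over 25 N) (z of coin_tray in the frame of cash_box above 0.039 m and contact force between coin_tray and cash_box above 25 N).
It fails at once if the tray is tipped more than 15 degrees (angle between coin_tray's own z axis and vertical above 0.26 rad).
It fails at once if something spills out of the tray (distance between any of roll_a, roll_b, roll_c, tray_eraser, tray_correction_tape and coin_tray above 0.16 m).
It fails at once if the bell or the bottle is moved more than 3 cm (distance of any of desk_bell, water_bottle from where it was at the start of the episode above 0.03 m).
It also fails if it takes over 61 s, if anything falls off the work surface, if the arm or the gripper's body presses on something with over 40 N, if the wrist force passes 120 N, or if a joint passes its speed limit or range.

## Working session

There is one attempt and no reset: what is moved stays moved. The work goes in short steps, Python scripts to look and compute and a shell command to move; the robot and the scene stay as the last step left them, time stands still between calls to the robot, and variables do not carry over. Pictures are saved under pics/ and viewed, at most 10 in all, crops included, and the job is handed in when it is done.

```bash
ls; mkdir -p pics
python3 - <<'E'
from station import sensors, optics, r
import cv2,numpy as np
s=sensors.get_state();print(s)
ims=[]
for n in ("side","top"):
    m=optics.camera_model(n);print(n,np.round(m['mtx'],1).tolist(),np.round(m['origin'],3),np.round(m['rotation'],3).tolist())
    im=optics.read_camera(n);cv2.imwrite(f"pics/{n}0.png",im)
im=optics.read_camera("wrist");cv2.imwrite("pics/wrist0.png",im)
print(optics.camera_model("wrist"))
E
```

```text
pics
{'time': 0.0, 'qpos': array([ 1.17870328e+00,  5.28639912e-02,  1.40173712e+00,  5.43180666e-06,
        1.68858815e+00, -7.03248410e-02]), 'qvel': array([-0.00038492, -0.00045216,  0.00106341,  0.00137179, -0.00220633,
        0.00062255]), 'effort': array([-6.88143718e-04, -3.81693542e+01, -3.60169673e+01, -1.52074040e-04,
        6.56878838e-03, -2.51750765e-05]), 'tcp_pos': array([0.16600918, 0.49803676, 0.40385169]), 'ee_rot': array([-1.85561312e-04,  1.60190593e-01,  9.87085780e-01, -7.76446574e-04]), 'ft_force': array([ 0.37004038, -1.05229731, -0.04907668]), 'torque': array([-0.01031849,  0.0260806 , -0.01102936]), 'finger_force': 0.0, 'opening': 0.085262618001996}
side [[404.3, 0.0, 250.0], [0.0, 404.3, 198.2], [0.0, 0.0, 1.0]] [0.219 0.493 0.599] [0.089, -0.2, 0.87, -0.442]
top [[444.2, 0.0, 255.5], [0.0, 444.2, 181.5], [0.0, 0.0, 1.0]] [ 0.319 -0.029  0.922] [0.055, -0.492, 0.864, -0.093]
{'mtx': array([[276.79213996,   0.        , 254.36069796],
       [  0.        , 276.79213996, 188.96181793],
       [  0.        ,   0.        ,   1.        ]]), 'hand_eye': array([[ 1.26095099e-03, -9.48270383e-01, -3.17461322e-01,
         8.25978280e-02],
       [ 9.99998350e-01,  7.80670348e-04,  1.64008117e-03,
        -1.25199642e-03],
       [-1.30740776e-03, -3.17462867e-01,  9.48269803e-01,
         3.18643948e-02],
       [ 0.00000000e+00,  0.00000000e+00,  0.00000000e+00,
         1.00000000e+00]])}
```

View pics/side0.png

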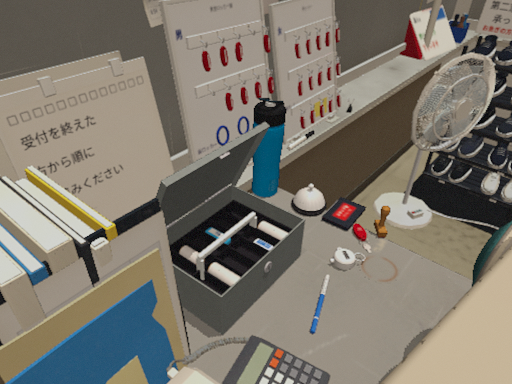

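View pics/top0.png

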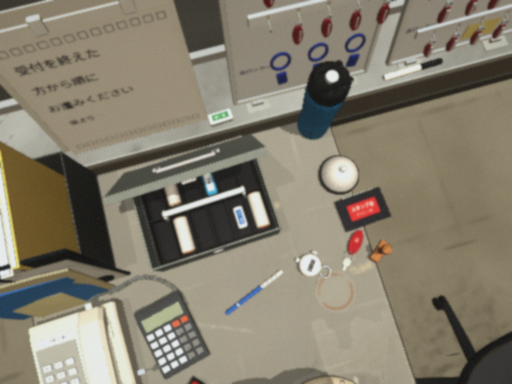

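The side view shows the box with its lid half open: front corner about (215,318), right corner (303,233), and the handle running from (203,265) to (255,220). In the top view the handle runs from (165,212) to (243,190), and the box's front rim from (157,268) to (279,230). I'll enlarge both to pick points.

Run:
```python
import cv2,numpy as np
a=cv2.imread("pics/top0.png")[130:275,100:290];b=cv2.imread("pics/side0.png")[120:325,150:310]
a=cv2.resize(a,None,fx=2.1,fy=2.1,interpolation=cv2.INTER_CUBIC);a=cv2.resize(a,(399,305))
b=cv2.resize(b,(400,512),interpolation=cv2.INTER_CUBIC)
c=np.zeros((512,800,3),np.uint8);c[:305,:399]=a;c[:,400:]=b
c=cv2.convertScaleAbs(c,alpha=1.6,beta=20);cv2.imwrite("pics/m1.png",c)
```

```text
(no output)
```

View pics/m1.png

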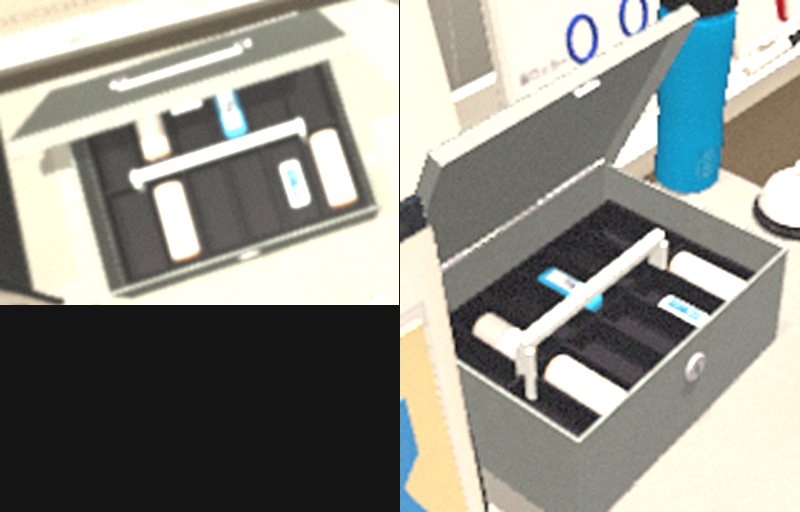

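Crop scales are 2.1 (top) and 2.5 (side). Handle ends are at (165,216)/(244,191) in top and (199,256)/(254,214) in side. Front rim corners are at (155,269)/(279,230) in top and (222,295)/(304,221) in side. Lid free corners are at (106,196)/(263,148) in top and (163,184)/(268,125) in side. I'll triangulate these.

```bash
cat > h.py <<'E'
from station import sensors, optics, r
import cv2,numpy as np
from scipy.spatial.transform import Rotation as R
def cam(n,s=None):
    m=optics.camera_model(n);K=np.array(m['mtx'])
    if n=="wrist":
        T=np.eye(4);T[:3,:3]=R.from_quat(np.roll(s['ee_rot'],-1)).as_matrix();T[:3,3]=s['tcp_pos'];T=T@m['hand_eye']
        return K,T[:3,3],T[:3,:3]
    q=np.array(m['rotation']);q=R.from_quat(np.roll(q,-1)).as_matrix() if q.size==4 else q
    return K,np.array(m['origin']),q
def ray(c,p):
    d=c[2]@np.linalg.solve(c[0],[p[0],p[1],1.]);return c[1],d/np.linalg.norm(d)
def tri(c1,p1,c2,p2):
    A=np.zeros((3,3));b=np.zeros(3);L=[ray(c1,p1),ray(c2,p2)]
    for o,d in L:
        P=np.eye(3)-np.outer(d,d);A+=P;b+=P@o
    X=np.linalg.solve(A,b);return X,[np.linalg.norm(np.cross(X-o,d)) for o,d in L][0]*2
def plane(c,p,z):
    o,d=ray(c,p);return o+d*(z-o[2])/d[2]
def proj(c,X):
    u=c[0]@(c[2].T@(np.asarray(X)-c[1]));return u[:2]/u[2]
E
python3 - <<'E'
from h import *
t,s=cam("top"),cam("side");np.set_printoptions(precision=4,suppress=True)
P=dict(hl=((165.2,215.7),(198.8,256)),hr=((243.8,191),(254,214.4)),fl=((154.8,269.5),(222,294.8)),fr=((279,230),(304,220.8)),ll=((105.7,195.7),(162.8,184)),lr=((263.3,147.6),(268,124.8)))
for k,(a,b) in P.items(): print(k,*tri(t,a,s,b), plane(t,a,.1),plane(s,b,.1))
# bystanders
print('bell',plane(t,(339,175),.05),'bottle',plane(t,(313,132),.0),'cap',plane(t,(332,76),.255))
E
```

```text
hl [0.5095 0.0612 0.0905] 0.0032572560823511433 [0.5058 0.0596 0.1   ] [0.5058 0.0695 0.1   ]
hr [ 0.4736 -0.0907  0.0894] 0.0005306367906912713 [ 0.4714 -0.09    0.1   ] [ 0.4686 -0.0786  0.1   ]
fl [0.43   0.1235 0.0953] 0.001555302755375244 [0.4286 0.1224 0.1   ] [0.4288 0.1271 0.1   ]
fr [ 0.3749 -0.1093  0.0959] 0.0002972588554382293 [ 0.3747 -0.1088  0.1   ] [ 0.3735 -0.1044  0.1   ]
ll [0.5389 0.1038 0.2631] 0.005195583323892366 [0.5965 0.1381 0.1   ] [ 0.6894 -0.085   0.1   ]
lr [ 0.4786 -0.1389  0.2669] 0.010442159955880676 [ 0.5257 -0.1654  0.1   ] [ 0.6004 -0.4559  0.1   ]
bell [ 0.411  -0.2752  0.05  ] bottle [ 0.5259 -0.2931  0.    ] cap [ 0.5335 -0.2973  0.255 ]
```

Checks: rim about 0.096, handle about 0.090, handle span 156 mm, yaw −13.3° from both handle and rim. The lid is about 1.13 rad. Box centre is (0.495, −0.015) and the hinge (0.585, −0.037). Next I'll check the stand and the needed shifts.

Run:
```python
from h import *
np.set_printoptions(precision=3,suppress=True)
t,s=cam("top"),cam("side")
for p in ((65,155),(0,145),(100,270),(0,270)): print('stand',p,plane(t,p,.32))
for p in ((85,330),(30,330)): print('phone',plane(t,p,.11))
print('stand edge side', plane(s,(100,245),.32),plane(s,(170,180),.2))
st=sensors.get_state();y=np.deg2rad(-13.3);ex=np.array([np.cos(y),np.sin(y)])
hinge=np.array([.585,-.037])
for d in (-.20,-.12,0,.04): print(d,hinge+d*ex,hinge+d*ex-st['tcp_pos'][:2])
```

```text
stand (65, 155) [0.604 0.117 0.32 ]
stand (0, 145) [0.664 0.19  0.32 ]
stand (100, 270) [0.436 0.145 0.32 ]
stand (0, 270) [0.504 0.26  0.32 ]
phone [0.398 0.274 0.11 ]
phone [0.447 0.357 0.11 ]
stand edge side [0.475 0.287 0.32 ] [0.591 0.015 0.2  ]
-0.2 [0.39  0.009] [ 0.224 -0.489]
-0.12 [ 0.468 -0.009] [ 0.302 -0.507]
0 [ 0.585 -0.037] [ 0.419 -0.535]
0.04 [ 0.624 -0.046] [ 0.458 -0.544]
```

```bash
python3 -m crank '[[0.005,-0.01,0.01,0,0,-4],[0.015,-0.03,0.03,0,0,-9],[0.03,-0.06,0.05,0,0,-15],[0.045,-0.09,0.07,0,0,-21],[0.06,-0.12,0.085,0,0,-27],[0.075,-0.155,0.1,0,0,-33],[0.09,-0.19,0.1,0,0,-39],[0.105,-0.225,0.1,0,0,-45],[0.12,-0.255,0.1,0,0,-50],[0.125,-0.275,0.1,0,0,-54]]' -1 20 && python3 -m crank '[[0.01,-0.02,0,0,0,-4],[0.025,-0.05,0,0,0,-9],[0.04,-0.085,0,0,0,-15],[0.055,-0.12,0,0,0,-20],[0.07,-0.15,-0.01,0,0,-24],[0.08,-0.18,-0.03,0,0,-28],[0.09,-0.2,-0.05,0,0,-31],[0.098,-0.212,-0.075,0,0,-31],[0.099,-0.214,-0.09,0,0,-31],[0.099,-0.214,-0.096,0,0,-31]]'
```

```text
time: 0.98
tcp_pos: [0.2918, 0.2208, 0.5046]
ee_rot: [0.0, 0.594, 0.805, 0.0]
ft_force: [-0.5, -0.3, -0.4]
opening: 0.0001
finger_force: 0.0
time: 1.82
tcp_pos: [0.39, 0.0082, 0.4057]
ee_rot: [-0.002, 0.786, 0.619, -0.002]
ft_force: [-0.8, 0.2, 0.2]
opening: -0.0
finger_force: 0.0
```

```bash
python3 -m crank '[[0.03,-0.007,0,0,0,0],[0.065,-0.015,0,0,0,0],[0.085,-0.02,0,0,0,0],[0.097,-0.023,0,0,0,0],[0.109,-0.026,0,0,0,0],[0.121,-0.029,0,0,0,0],[0.133,-0.031,0,0,0,0],[0.145,-0.034,0,0,0,0],[0.155,-0.037,0,0,0,0],[0.16,-0.038,0,0,0,0]]'
python3 - <<'E'
from h import *
cv2.imwrite("pics/s1.png",np.hstack([optics.read_camera("side")[80:340,130:380],optics.read_camera("top")[80:340,80:330]]))
E
```

```text
time: 2.65
tcp_pos: [0.5504, -0.0282, 0.4253]
ee_rot: [0.01, 0.785, 0.62, 0.011]
ft_force: [-7.9, 1.1, 55.7]
opening: -0.0
finger_force: 29.6
```

View pics/s1.png

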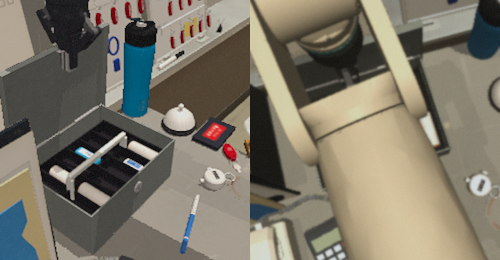

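The side view shows the lid nearly upright with the gripper low against its edge, and an upward force of 56 N. Something above the fingertips is riding on the edge, so I'll lift to relieve it.

```bash
python3 -m crank '[[-0.004,0.001,0.02,0,0,0],[-0.006,0.001,0.035,0,0,0],[-0.006,0.001,0.04,0,0,0],[-0.006,0.001,0.04,0,0,0]]'
python3 - <<'E'
from h import *
a=optics.read_camera("side")[100:280,130:300]
cv2.imwrite("pics/s2.png",cv2.resize(a,None,fx=3,fy=3,interpolation=2))
E
```

```text
time: 3.08
tcp_pos: [0.5439, -0.0274, 0.4507]
ee_rot: [0.001, 0.785, 0.62, 0.001]
ft_force: [0.6, -0.1, -0.8]
opening: 0.0003
finger_force: 0.0
```

View pics/s2.png

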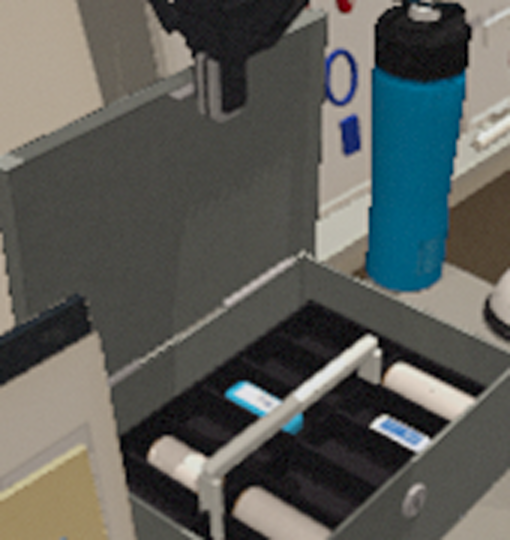

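The lid is near upright and the finger is free, its tip just below the edge. I'll keep pushing at this height and lower slightly as the edge drops.

```bash
python3 -m crank '[[0.01,-0.002,0,0,0,0],[0.019,-0.004,0,0,0,0],[0.028,-0.007,0,0,0,0],[0.036,-0.009,-0.001,0,0,0],[0.044,-0.01,-0.003,0,0,0],[0.052,-0.012,-0.005,0,0,0],[0.058,-0.014,-0.007,0,0,0],[0.063,-0.015,-0.009,0,0,0],[0.067,-0.016,-0.01,0,0,0],[0.07,-0.017,-0.01,0,0,0]]'
```

```text
time: 3.97
tcp_pos: [0.6145, -0.045, 0.4378]
ee_rot: [-0.001, 0.785, 0.62, -0.0]
ft_force: [-1.2, 1.9, -1.8]
opening: 0.0002
finger_force: 1.0
```

```bash
python3 -m crank '[[0.004,-0.001,0,0,0,0],[0.008,-0.002,-0.001,0,0,0],[0.012,-0.003,-0.002,0,0,0],[0.013,-0.003,-0.002,0,0,0]]';python3 -m crank '[[0.002,0,0,0,0,0],[0.004,-0.001,0,0,0,0],[0.004,-0.001,0,0,0,0]]'
```

```text
time: 4.3
tcp_pos: [0.6275, -0.0481, 0.4362]
ee_rot: [-0.0, 0.785, 0.619, -0.0]
ft_force: [-2.8, 0.8, -1.4]
opening: -0.0001
finger_force: 1.0
time: 4.55
tcp_pos: [0.6312, -0.049, 0.4368]
ee_rot: [0.0, 0.785, 0.62, 0.0]
ft_force: [-1.4, 0.6, -0.5]
opening: -0.0003
finger_force: 0.4
```

```bash
python3 -m crank '[[0.003,-0.001,0,0,0,0],[0.005,-0.001,0,0,0,0],[0.005,-0.001,0,0,0,0]]';python3 -m crank '[[0.002,0,0,0,0,0],[0.004,-0.001,0,0,0,0],[0.004,-0.001,0,0,0,0]]'
```

```text
time: 4.8
tcp_pos: [0.6351, -0.0497, 0.4369]
ee_rot: [-0.003, 0.785, 0.62, -0.003]
ft_force: [-18.4, 2.6, 1.7]
opening: 0.0002
finger_force: 9.1
time: 5.05
tcp_pos: [0.6374, -0.0502, 0.4369]
ee_rot: [-0.006, 0.785, 0.62, -0.006]
ft_force: [-41.3, 6.8, 7.4]
opening: 0.0003
finger_force: 20.6
```

The force step shows the lid is at its stop. I'll back off, open, and look from two wrist positions.

```bash
python3 -m crank '[[-0.02,0.004,0.002,0,0,0],[-0.05,0.012,0.01,0,0,0],[-0.085,0.02,0.02,0,0,0],[-0.115,0.028,0.03,0,0,0],[-0.14,0.033,0.035,0,0,0],[-0.155,0.036,0.04,0,0,0],[-0.158,0.037,0.04,0,0,0],[-0.158,0.037,0.04,0,0,0],[-0.158,0.037,0.04,0,0,0]]' 1 20
python3 - <<'E'
from h import *
import pickle
s=sensors.get_state();im=optics.read_camera("wrist");pickle.dump((s,im),open("w1.pkl","wb"));print(s['tcp_pos'],s['ee_rot'])
b=optics.read_camera("side");cv2.imwrite("pics/w1.png",np.hstack([cv2.resize(im,(512,384))[:, :440],b[60:444,150:510][:324] if 0 else cv2.copyMakeBorder(b[:,150:500],0,0,0,0,0)]))
E
```

```text
time: 5.8
tcp_pos: [0.4825, -0.0141, 0.4767]
ee_rot: [0.0, 0.785, 0.619, 0.0]
ft_force: [0.4, 0.1, 0.2]
opening: 0.0854
finger_force: 0.0
[ 0.48252365 -0.01408119  0.47665376] [3.13891420e-04 7.85020900e-01 6.19469146e-01 2.55195153e-04]
```

View pics/w1.png

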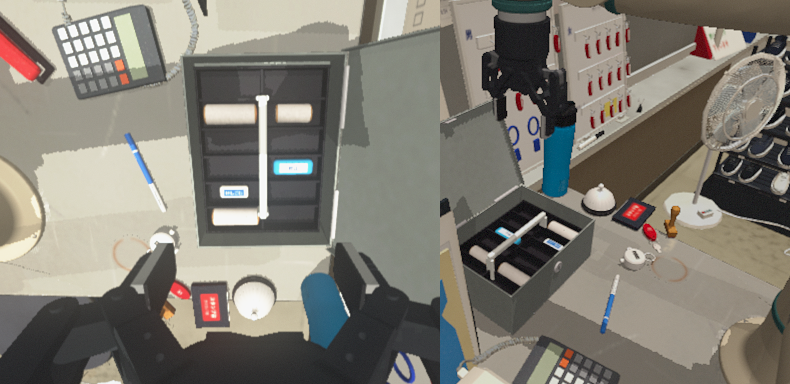

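Wrist view: tray spans rows 66–236 with the handle from (262,98) to (264,216). Long rolls are in the front row at (229,114) and (236,217), and the short roll is at (294,113). So the load is roughly balanced about the handle's middle. The lid is fully back. Second wrist view next.

```bash
python3 -m crank '[[-0.02,0.02,-0.0,0,0,0],[-0.05,0.03,0,0,0,0],[-0.07,0.04,0,0,0,0],[-0.07,0.04,0,0,0,0],[-0.07,0.04,0,0,0,0]]' >/dev/null
python3 - <<'E'
from h import *
import pickle
np.set_printoptions(precision=4,suppress=True)
s2=sensors.get_state();im2=optics.read_camera("wrist");s1,im1=pickle.load(open("w1.pkl","rb"))
side=optics.read_camera("side")
c1,c2,cs=cam("wrist",s1),cam("wrist",s2),cam("side")
def ends(im,c):
    g=im.min(2);u0=proj(c,[.4915,-.0147,.09])
    m=(g>150).astype(np.uint8);n,l,st,ce=cv2.connectedComponentsWithStats(m)
    best=min((i for i in range(1,n) if 80<st[i,4]<4000 and max(st[i,2:4])>90),key=lambda i:np.hypot(*(ce[i]-u0)))
    p=np.argwhere(l==best)[:,::-1]
    (cx,cy),(w,h),a=cv2.minAreaRect(p.astype(np.float32)); print('rect',cx,cy,w,h,a,'exp',u0,st[best])
    b=cv2.boxPoints(((cx,cy),(w,h),a)); 
    if w>h: e=[(b[0]+b[1])/2,(b[2]+b[3])/2]
    else: e=[(b[1]+b[2])/2,(b[3]+b[0])/2]
    if np.linalg.norm(e[0]-e[1])<50: pass
    e=sorted(e,key=lambda q:q[1]);return e
try:
    e1,e2=ends(im1,c1),ends(im2,c2)
    X=[tri(c1,a,c2,b) for a,b in zip(e1,e2)];print(X)
    A,B=X[0][0],X[1][0];M=(A+B)/2;print('mid',M,'len',np.linalg.norm(A-B),'yaw',np.degrees(np.arctan2(-(A-B)[0],(A-B)[1])))
    print('side proj',proj(cs,A),proj(cs,B),'delta',M-s2['tcp_pos'],s2['tcp_pos'])
except Exception as ex: print(ex)
cv2.imwrite("pics/w2.png",im2)
E
```

```text
rect 240.5 159.5 129.0 55.0 90.0 exp [261.6241 160.4449] [ 213   95   56  130 1743]
rect 319.97637939453125 173.87124633789062 11.041302680969238 118.52389526367188 3.6411852836608887 exp [319.8384 177.379 ] [311 115  19 119 923]
[(array([0.4894, 0.0712, 0.1724]), np.float64(0.005341685857106793)), (array([ 0.4601, -0.0472,  0.1862]), np.float64(0.011383731217605426))]
mid [0.4748 0.012  0.1793] len 0.12278408264921867 yaw -13.902804638621147
side proj [204.5562 227.5924] [252.2461 187.823 ] delta [ 0.0626 -0.0142 -0.2974] [0.4122 0.0262 0.4767]
```

The first mask merged with a roll. I'll restrict the mask to a strip round the expected handle.

Run:
```python
from h import *
import pickle
np.set_printoptions(precision=4,suppress=True)
s2=sensors.get_state();im2=cv2.imread("pics/w2.png");s1,im1=pickle.load(open("w1.pkl","rb"))
c1,c2,cs,ct=cam("wrist",s1),cam("wrist",s2),cam("side"),cam("top")
A0,B0=np.array([.5095,.0612,.09]),np.array([.4736,-.0907,.09])
def ends(im,c):
    a,b=proj(c,A0),proj(c,B0);roi=np.zeros(im.shape[:2],np.uint8)
    d=(b-a)/np.linalg.norm(b-a);cv2.line(roi,tuple(np.int32(a-12*d)),tuple(np.int32(b+12*d)),255,15)
    p=np.argwhere((im.min(2)>150)&(roi>0))[:,::-1].astype(np.float32)
    # median column per row along middle, keep |res|<4 then ends
    k=np.polyfit(p[:,1],p[:,0],1)
    for _ in range(5):
        res=np.abs(p[:,0]-np.polyval(k,p[:,1]));k=np.polyfit(p[res<4.5][:,1],p[res<4.5][:,0],1)
    q=p[res<4.5];y0,y1=q[:,1].min()-.5,q[:,1].max()+.5
    print(y0,y1,k,a,b);return [(np.polyval(k,y),y) for y in (y0,y1)]
e1,e2=ends(im1,c1),ends(im2,c2)
X=[tri(c1,a,c2,b) for a,b in zip(e1,e2)];print(X)
A,B=X[0][0],X[1][0];M=(A+B)/2;print('mid',M,'len',np.linalg.norm(A-B),'yaw',np.degrees(np.arctan2(-(A-B)[0],(A-B)[1])))
print('side',proj(cs,A),proj(cs,B),'top',proj(ct,A),proj(ct,B),'delta',M-s2['tcp_pos'])
for c,e in((c1,e1),(c2,e2)):
    a,b=plane(c,e[0],.095),plane(c,e[1],.095);print('plane mid',(a+b)/2,np.linalg.norm(a-b))
y=np.degrees(2*np.arctan2(s2['ee_rot'][2],s2['ee_rot'][1]))-90;print('tool y yaw',y)
```

```text
94.5 218.5 [ -0.0022 262.8521] [262.121   97.5613] [261.2766 215.3413]
114.5 233.5 [ -0.0693 333.4718] [324.3453 116.69  ] [315.7095 230.0262]
[(array([0.5106, 0.0642, 0.0939]), np.float64(0.0006638674347971674)), (array([ 0.4743, -0.0936,  0.0952]), np.float64(0.0003100718914367182))]
mid [ 0.4925 -0.0147  0.0946] len 0.1618880703486878 yaw -12.954938573972495
side [198.1715 255.6948] [254.4744 211.3098] top [162.4884 215.1789] [244.7052 189.2512] delta [ 0.0796 -0.0405 -0.3818]
plane mid [ 0.4926 -0.0145  0.095 ] 0.16211694959303063
plane mid [ 0.4922 -0.0149  0.095 ] 0.16190193445029302
tool y yaw -13.455083396690839
```

Handle middle is (0.4925, −0.0147) with its top near 0.095–0.097, and the side and top reprojections agree. Approach: over it, then down to TCP z ≈ 0.248.

```bash
python3 -m crank '[[0.025,-0.012,0,0,0,0],[0.055,-0.028,0,0,0,0],[0.075,-0.039,-0.01,0,0,0.4],[0.08,-0.042,-0.035,0,0,0.4],[0.08,-0.042,-0.065,0,0,0.4],[0.08,-0.042,-0.095,0,0,0.4],[0.08,-0.042,-0.125,0,0,0.4],[0.08,-0.042,-0.145,0,0,0.4],[0.08,-0.042,-0.155,0,0,0.4],[0.08,-0.042,-0.16,0,0,0.4]]' && python3 -m crank '[[0,0,-0.01,0,0,0],[0,0,-0.025,0,0,0],[0,0,-0.04,0,0,0],[0,0,-0.055,0,0,0],[0,0,-0.063,0,0,0],[0,0,-0.067,0,0,0],[0,0,-0.069,0,0,0],[0,0,-0.069,0,0,0]]'
python3 - <<'E'
from h import *
a=optics.read_camera("side")[150:330,150:310];b=optics.read_camera("wrist")[:,60:460]
cv2.imwrite("pics/g1.png",np.hstack([cv2.resize(a,(400,450)),cv2.resize(b,(400,450))]))
E
```

```text
time: 7.25
tcp_pos: [0.4924, -0.0164, 0.3145]
ee_rot: [-0.001, 0.783, 0.622, -0.001]
ft_force: [0.8, 0.6, -0.0]
opening: 0.0854
finger_force: 0.0
time: 7.92
tcp_pos: [0.4923, -0.016, 0.2482]
ee_rot: [0.0, 0.783, 0.622, 0.0]
ft_force: [0.1, 0.3, -0.2]
opening: 0.0853
finger_force: 0.0
```

View pics/g1.png

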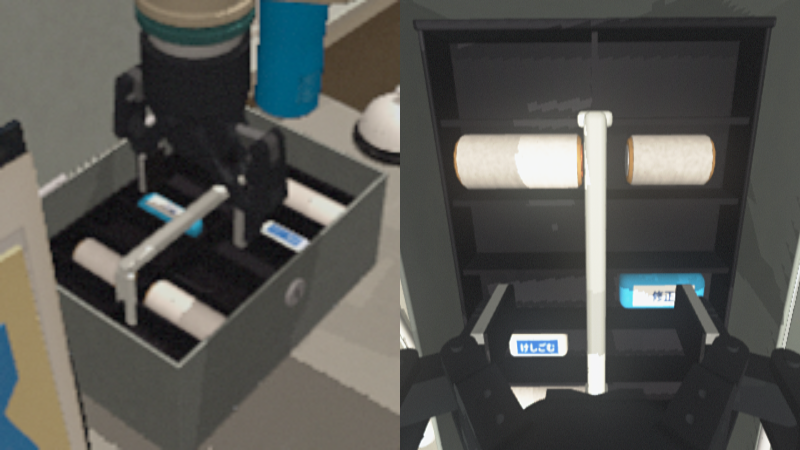

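The fingers straddle the handle centrally, with the bar running between the pads and both clear of the contents. I'll close with 40 N.

```bash
python3 -m crank '[[0,0,0,0,0,0],[0,0,0,0,0,0],[0,0,0,0,0,0],[0,0,0,0,0,0],[0,0,0,0,0,0],[0,0,0,0,0,0],[0,0,0,0,0,0],[0,0,0,0,0,0]]' -1 40
```

```text
time: 8.68
tcp_pos: [0.4921, -0.0159, 0.2479]
ee_rot: [0.0, 0.783, 0.622, 0.0]
ft_force: [1.1, -0.8, 0.3]
opening: 0.0088
finger_force: 40.5
```

```bash
python3 -m crank '[[0,0,0.001,0,0,0],[0,0,0.002,0,0,0],[0,0,0.004,0,0,0],[0,0,0.006,0,0,0],[0,0,0.008,0,0,0],[0,0,0.01,0,0,0],[0,0,0.011,0,0,0],[0,0,0.012,0,0,0],[0,0,0.012,0,0,0]]'
python3 - <<'E'
from h import *
print(sensors.get_state()['torque'])
a=optics.read_camera("side")[150:330,150:310];b=optics.read_camera("wrist")[:,60:460]
cv2.imwrite("pics/g2.png",np.hstack([cv2.resize(a,(400,450)),cv2.resize(b,(400,450))]))
E
```

```text
time: 9.43
tcp_pos: [0.4921, -0.0159, 0.26]
ee_rot: [0.0, 0.783, 0.622, 0.0]
ft_force: [0.3, -0.6, -6.1]
opening: 0.0089
finger_force: 39.4
[-0.0183981  -0.10235164  0.0291853 ]
```

View pics/g2.png

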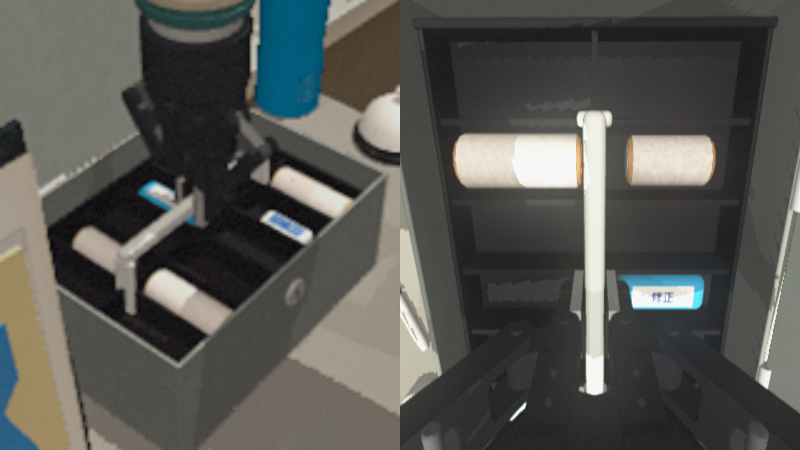

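Full weight (6 N) is on the gripper. The tray hasn't shifted in the wrist view, with the handle and rolls at the same pixels, so it is level. Continue straight up, another 0.132 m.

```bash
python3 -m crank '[[0,0,0.003,0,0,0],[0,0,0.008,0,0,0],[0,0,0.015,0,0,0],[0,0,0.022,0,0,0],[0,0,0.029,0,0,0],[0,0,0.036,0,0,0],[0,0,0.043,0,0,0],[0,0,0.05,0,0,0],[0,0,0.057,0,0,0],[0,0,0.064,0,0,0]]' && python3 -m crank '[[0,0,0.007,0,0,0],[0,0,0.015,0,0,0],[0,0,0.023,0,0,0],[0,0,0.031,0,0,0],[0,0,0.039,0,0,0],[0,0,0.047,0,0,0],[0,0,0.055,0,0,0],[0,0,0.061,0,0,0],[0,0,0.066,0,0,0],[0,0,0.068,0,0,0]]' && for i in 1 2 3 4; do python3 -m crank '[[0,0,0,0,0,0],[0,0,0,0,0,0],[0,0,0,0,0,0],[0,0,0,0,0,0],[0,0,0,0,0,0],[0,0,0,0,0,0],[0,0,0,0,0,0],[0,0,0,0,0,0],[0,0,0,0,0,0],[0,0,0,0,0,0]]'|tail -6; done
python3 - <<'E'
from h import *
a=optics.read_camera("side")[80:330,130:330];b=optics.read_camera("wrist")[:,60:460]
cv2.imwrite("pics/g3.png",np.hstack([cv2.resize(a,(400,500)),cv2.resize(b,(400,500))]))
E
```

```text
time: 10.37
tcp_pos: [0.492, -0.0159, 0.3245]
ee_rot: [0.0, 0.783, 0.622, 0.0]
ft_force: [-0.3, 0.2, -6.5]
opening: 0.0093
finger_force: 39.5
time: 11.2
tcp_pos: [0.4921, -0.016, 0.3927]
ee_rot: [0.0, 0.783, 0.622, 0.0]
ft_force: [0.7, -0.2, -6.6]
opening: 0.009
finger_force: 39.5
time: 12.03
tcp_pos: [0.492, -0.0159, 0.3917]
ee_rot: [0.0, 0.783, 0.622, 0.0]
ft_force: [-0.2, 0.3, -6.6]
opening: 0.0093
finger_force: 39.5
time: 12.87
tcp_pos: [0.492, -0.0159, 0.3917]
ee_rot: [0.0, 0.783, 0.622, 0.0]
ft_force: [-0.3, -0.3, -6.9]
opening: 0.009
finger_force: 39.4
time: 13.7
tcp_pos: [0.492, -0.0159, 0.3918]
ee_rot: [0.0, 0.783, 0.622, 0.0]
ft_force: [0.4, 0.2, -7.1]
opening: 0.0093
finger_force: 39.5
time: 14.53
tcp_pos: [0.492, -0.0159, 0.3917]
ee_rot: [0.0, 0.783, 0.622, 0.0]
ft_force: [-0.5, -0.7, -7.1]
opening: 0.0094
finger_force: 39.5
```

View pics/g3.png

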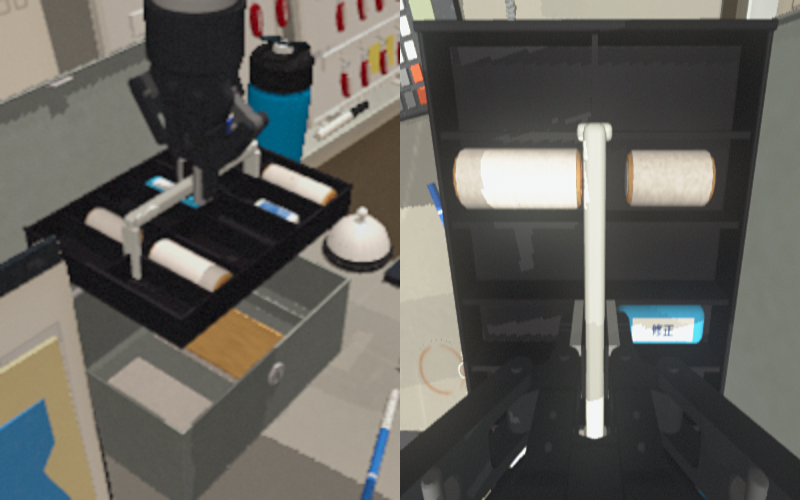

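The tray is clear above the box, level, with all five items in it. It's in the same place in the wrist view, and the lid is back. It has been held still for over 3 s, so I'm handing in.

```bash
python3 -c "
from station import r
print(r.job_done())"
```

```text
the job is handed in; nothing more can be done
None
```

I handed the job in with the lid pushed to its stop and the tray held level about 8 cm over the rim, gripped at 40 N and still for over 3 s. One risk: while I pushed the lid, the gripper took a 56 N upward load from the lid's edge, possibly on its body (40 N limit), and the hand-in gave no verdict.

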